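Clip the wick bar onto the pouring stand

TASK

Lift the pouring stand's spring clip until it stays up, slide the wooden wick bar along the channel over the candle glass, nose first, until it is fully home against the brass stop, then lower the clip onto the bar without letting it snap down. Push the bar only gently: the stop is not always in the same place, so feel for it. Leave everything else on the table undisturbed, and let go of everything at the end.

Things in the scene. Friction and masses are not known exactly. Their poses are not given: they have to be found in the camera images.
- stand: Pouring stand, fixed to the table: dark base 220 x 100 mm with a white candle glass on it and, above the glass, an aluminium channel, top at 99 mm. Origin: on the table below the middle of the glass ; x points along the channel the way the bar is slid in, z up. The bar must never be pushed against the stop with more than 15 N, nor, before the clip is lowered, on the stand with more than 25 N.
- channel (a point): Middle of the channel, straight above the stand's origin (same axes), at the height of the two ledges the bar slides on (92 mm above the table). In this frame (mm): ledges from x = -60 to 80; guide walls 7 tall, 32 apart, centred on y = 0; mouth at x = -60, flaring to 40 wide at x = -78. The channel is open above as far as the brass stop's lip.
- lip (a point): Fixed point on the channel's midline, 47 mm beyond channel, the middle of the brass stop's setting range. The stop's face, looking to -x, is set up to 9 mm before or behind this point; it yields to nothing below 40 N. A lip on the stop overhangs the 12 mm in front of its face, underside 9 mm above the ledges: the nose slides beneath it flat on the ledges. Home: nose touches face.
- clip (a joint): Angle of the spring clip in rad: 0 down (at the start), 1.5 fully up. Its over-centre spring drives it down below 0.75 rad and up above, so it stays at either end; about 3.5 N at the tab starts it moving. Down on the bar it reads about 0.04; down with no bar, its foot hangs 3.5 mm above the ledges, too low for the bar to pass. Falling unheld above 0.25 rad is snapping.
- clip_hinge (a point): Axis of the clip's hinge, along the stand's y; axes as the stand's; 72 mm beyond channel and 18 mm above it. The clip is a steel arm 12 mm wide that lies from here back over the channel (towards the mouth) and swings up to vertical. Its foot presses on the bar 53 mm from the hinge.
- clip_tab (a point): Centre of the clip's red upright tab (16 mm long, 14 wide, 42 tall): pinch it across its 14 mm width, along the stand's y. With the clip down it is 70 mm from the hinge towards the mouth and 26 mm above the hinge; it swings with the clip on an arc of 75 mm radius. It can pivot between the fingers. Its x axis points along the arm to the hinge, y along the hinge.
- bar_grip (a point): Centre of the wick bar's orange thumb grip, a fin 20 mm long, 12 wide (pinch across this, along y), 50 tall, standing on the bar near its tail. x points to the bar's nose, z up. The bar is a loose flat plywood strip 120 x 28 x 6 mm, 45 g, with three dark holes; underside 31 mm below this point, nose 108 mm ahead of it, tail 12 mm behind. It starts flat on the table.
- bar_nose (a point): Middle of the bar's front end face (the end away from the orange grip), 3 mm above its underside; same axes as the grip.
- candle_a: white open ceramic candle cup, rim radius 37 mm, 75 high (mm); origin at the middle of its underside; a bystander, not to be disturbed
- oil: tall black bottle, radius 35, 200 high (mm); origin at the middle of its underside; a bystander, not to be disturbed
- measure: small clear measuring cup, rim radius 22, 45 high (mm); origin at the middle of its underside; a bystander, not to be disturbed
- spatula: orange spatula lying flat, about 240 long (mm); origin at the middle of its underside; a bystander, not to be disturbed
- dish: glass dish, rim radius 50, 45 high (mm); origin at the middle of its underside; a bystander, not to be disturbed

How it is judged:
On the way, in this order (a step that is already met when the one before it is completed fails the run):
1. the clip stands up (over 1.2 rad) while the bar is still out of the channel (value of joint clip above 1.2 rad and x of bar_nose in the frame of stand below -0.06 m), for 0.2 s.
2. the bar lies flat in the channel with its nose fully home at the stop (within 2 mm), under the raised clip (over 1.1 rad) (value of joint clip above 1.1 rad and x of bar_nose in the frame of stop_face between -0.002 and 0.003 m and y of bar_nose in the frame of stand between -0.004 and 0.004 m and z of bar_nose in the frame of stand between 0.0925 and 0.0972 m and angle between bar_nose's own z axis and vertical below 0.03 rad and angle between the x axis of bar_nose and the x axis of stand, either way round below 0.06 rad), for 0.2 s.
At the end, for the whole second after the job is handed in: The bar lies flat in the channel, nose within 2 mm of the stop's face, at rest; the clip is down on it and presses on it with its spring (over 1 N, clip below 0.09 rad); the gripper touches nothing (x of bar_nose in the frame of stop_face between -0.002 and 0.003 m and y of bar_nose in the frame of stand between -0.004 and 0.004 m and z of bar_nose in the frame of stand between 0.0925 and 0.0972 m and angle between bar_nose's own z axis and vertical below 0.03 rad and angle between the x axis of bar_nose and the x axis of stand, either way round below 0.06 rad and value of joint clip between 0.015 and 0.09 rad and contact force between bar and clip above 1 N and linear speed of bar below 0.01 m/s).
It fails at once if bar and stand press on each other with more than 25 N before the clip is lowered (contact force between bar and stand above 25 N and value of joint clip above 0.25 rad).
It fails at once if the bar is pushed against the stop with more than 15 N (contact force between bar and stop above 15 N).
It fails at once if the clip snaps down (falls faster than 0.8 rad/s with no finger on it while more than 0.25 rad open) (velocity of joint clip below -0.8 rad/s and value of joint clip above 0.25 rad and contact force between the fingers and clip below 0.05 N).
It fails at once if a bystander is moved by more than 15 mm (distance of any of candle_a, jar, oil, measure, jug, spatula, dish from where it was at the start of the episode above 0.015 m).
It also fails if it takes over 72 s, if anything falls off the work surface, if the arm or the gripper's body presses on something with over 40 N, if the wrist force passes 120 N, or if a joint passes its speed limit or range.

ROBOT

A 6-joint arm with a two-finger parallel gripper is mounted at the origin on the work surface. World frame = base frame: x ahead of the robot, y to its left, z up, the work surface at z = 0. Lengths are in m, angles in rad, forces in N, time in s.
With the tool pointing down it reaches from about 0.25 to 0.725 m from the base axis. Payload 4 kg.
Tool frame: the origin (TCP) lies midway between the tips of the shut fingers; the grasp point (between the pads) lies 19 mm behind it (bot.grip_point_offset is the distance from the TCP to the grasp point, in m); z points along the fingers, y is the line along which they close (so a half turn about z gives the same grasp; the last joint's range is limited). The gripper opens to 85 mm and grips with 20 to 120 N. Pads are 22 mm wide; open, the fingers measure 114 mm over their backs; the gripper's body (76 mm by 85 mm) begins 54 mm behind the grasp point. The pads swing forward as they close: fully open they stand 13 mm farther back than shut.
Start: joints at [1.293, 0.241, 0.005, 1.335, 0, 1.571], TCP at [0.137, 0.481, 0.231] pointing down, gripper open.
Joint ranges: [-2.72, 2.72], [-1.05, 1.87], [-1.09, 1.28], [-1.99, 2.15], [-1.42, 1.44], [-3.14, 3.14]. Speed limits (rad/s): [2.79, 2.79, 3.14, 3.14, 3.14, 3.14].

INTERFACE

Orientations are given as a unit quaternion [x, y, z, w].
In Python, from workcell import bot gives the robot as it stands.
- The arm moves only by the tool step_arm, never from a script. Its argument "targets" is text: rows parted by semicolons, each of 7 numbers parted by spaces: the opening, from -1 (shut) to 1 (fully open), so that 0 is half open, then the shift along the world's x, y, z normalised to -1 to 1, where 1 is 0.5 m, then the turn, a rotation vector about the world's x, y, z normalised to -1 to 1, where 1 is pi/4 rad. In form: gripper x y z wx wy wz; .... A call has 1 to 10 rows; each row is the pose to reach, as a shift and turn from the pose commanded when the call began; what a row does not reach only later rows make up. A row lasts 1/12 s, in which the tool goes at most 41.7 mm and 7.16 degrees, less where a joint would pass 70% of its speed; a pose out of reach is approached as far as the arm can. A call with a number of a shift or a turn outside -1 to 1 is refused whole. A call with a gripper value outside its range is refused whole. The fingers move at their own pace and stop on an object; the grip force is fixed at half the most. Time passes only in rows, so rows that repeat a pose let the fingers close. It gives the time, the measured TCP pose, the force, the opening and the grip force at its end, in the units of the state.
- bot.get_obs(): the state, without advancing time (a new reading comes with each control period).
- bot.camera(name): name is "scene" or "top"; returns the picture (400x640x3 uint8, red, green, blue); there is no depth.
- bot.camera_info(name): a dict with "vertical_fov" (degrees; the focal length in pixels is half the picture's height over the tangent of half this angle, whatever the lens; pixels are square), "cx", "cy" (the principal point, pixels), "pose" (4x4, takes a point from camera to world coordinates). Camera axes: x right, y up, looking along -z (the intrinsics and any distortion apply to the point x, -y, -z); pixel columns grow to the right and rows downward; lengths in m; the calibration is good to about 2 mm. A picture is of the moment at which its call begins. camera_info takes no time and is no camera call.
- bot.job_done(): hands the job in; it is judged then, once.
The state is a dict: "clock": time; "joint_pos": joint angles; "joint_vel": joint speeds; "tau": joint torques, N m; "eef_pos": TCP position; "tool_rot": TCP orientation; "ft_force": force on the tool from outside, world axes, zero at the start; "ft_torque": the same for the moment, N m; "grip_width": finger opening in m; "grasp_force": force on a finger pad.
Only numpy, scipy, OpenCV 4.12 (cv2) and the standard library are available. Lean on these libraries where they do the work, as an engineer would, in place of code of your own. Each camera call takes 0.05 s, during which the arm holds its last target. There are 200 camera calls.

## Working session

There is one attempt and no reset: what is moved stays moved. The work goes in short steps, Python scripts to look and compute and a tool call to move; the robot and the scene stay as the last step left them, time stands still between calls to the robot, and variables do not carry over. Pictures are saved under pics/ and viewed, at most 13 in all, crops included, and the job is handed in when it is done.

Besides the shell and the picture viewer there is one more tool, called after "Emit:" as name(argument=value, ...) on one line, values as JSON. step_arm: Moves the arm, as the interface text tells. Scaled input: -1 to 1 covers 0.5 m each way for a shift and pi/4 rad each way for a turn. Its arguments: {"type":"object","properties":{"targets":{"type":"string"}},"required":["targets"]}

```bash
ls; mkdir -p pics
python3 - <<'E'
from workcell import bot
import cv2,numpy as np
for n in("scene","top"):
    im=bot.camera(n); cv2.imwrite(f"pics/{n}0.png",im[:,:,::-1]); i=bot.camera_info(n); print(n,{k:(np.round(v,4).tolist() if k=="pose" else v) for k,v in i.items()})
o=bot.get_obs();print({k:np.round(v,4).tolist() for k,v in o.items()}, bot.grip_point_offset)
E
```

```text
pics
scene {'vertical_fov': 52.7083793163293, 'cx': 320.8735849342009, 'cy': 204.21701342462384, 'pose': [[-0.8898, -0.3278, 0.3175, 0.9091], [0.4563, -0.6392, 0.619, 0.6888], [0.0, 0.6957, 0.7183, 0.9163], [0.0, 0.0, 0.0, 1.0]]}
top {'vertical_fov': 50.0913042040978, 'cx': 320.84927618260747, 'cy': 193.36081957918253, 'pose': [[-0.0156, 0.9877, -0.1557, 0.364], [-0.9999, -0.0153, 0.0034, -0.0312], [0.001, 0.1557, 0.9878, 1.2667], [0.0, 0.0, 0.0, 1.0]]}
{'clock': 0.1, 'joint_pos': [1.293, 0.2413, 0.0039, 1.3352, 0.0, 1.5708], 'joint_vel': [0.0008, -0.0031, 0.0047, 0.0004, 0.0008, -0.0003], 'tau': [-0.001, -37.314, 25.301, 0.0109, -0.0001, -0.0], 'eef_pos': [0.1369, 0.4803, 0.2305], 'tool_rot': [0.1384, 0.9904, -0.0009, -0.0001], 'ft_force': [0.6481, 0.0676, -0.5914], 'ft_torque': [0.0106, 0.0122, -0.0182], 'grasp_force': 0.0, 'grip_width': 0.0853} 0.0187
```

View pics/scene0.png

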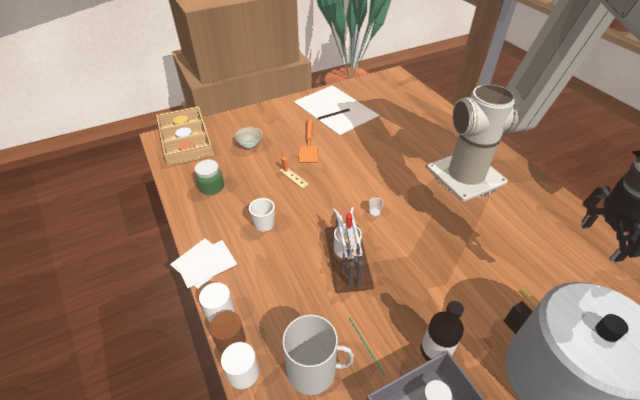

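View pics/top0.png

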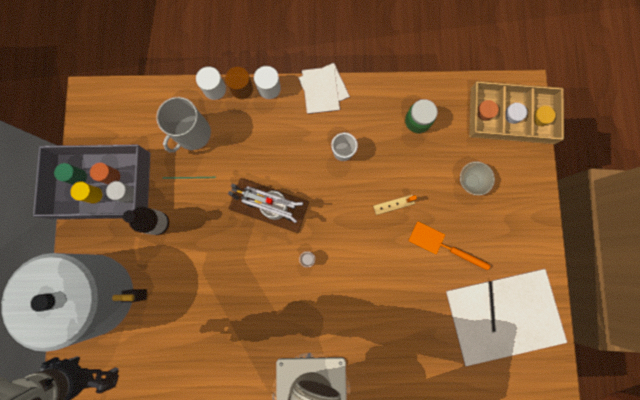

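Stand is at top px (270,205), with the hinge end to the left (world +y). The bar is at (395,205), orange grip on its right, nose to the left. Next I'll zoom in and mask.

```bash
cat > h.py <<'E'
from workcell import bot
import cv2,numpy as np
def ray(n,u,v):
    i=bot.camera_info(n);P=np.array(i["pose"]);f=200/np.tan(np.radians(i["vertical_fov"])/2)
    d=P[:3,:3]@np.array([(u-i["cx"])/f,-(v-i["cy"])/f,-1.]);return P[:3,3],d/np.linalg.norm(d)
def plane(n,u,v,z):
    o,d=ray(n,u,v);return o+d*(z-o[2])/d[2]
def tri(a,b):
    (o1,d1),(o2,d2)=ray("top",*a),ray("scene",*b)
    t=np.linalg.lstsq(np.c_[d1,-d2],o2-o1,rcond=None)[0]
    p,q=o1+t[0]*d1,o2+t[1]*d2;return (p+q)/2,np.linalg.norm(p-q)
def proj(n,p):
    i=bot.camera_info(n);P=np.array(i["pose"]);f=200/np.tan(np.radians(i["vertical_fov"])/2)
    c=P[:3,:3].T@(np.array(p)-P[:3,3]);return np.array([i["cx"]-f*c[0]/c[2],i["cy"]+f*c[1]/c[2]])
def blobs(im,lo,hi,box,mn=4):
    x0,y0,x1,y1=box
    m=cv2.inRange(cv2.cvtColor(im,cv2.COLOR_RGB2HSV),lo,hi)[y0:y1,x0:x1]
    n,l,s,c=cv2.connectedComponentsWithStats(m)
    return [(np.round(c[k]+[x0,y0],1).tolist(),int(s[k,4])) for k in range(1,n) if s[k,4]>=mn],m
E
python3 - <<'E'
from h import *
T=cv2.imread("pics/top0.png");S=cv2.imread("pics/scene0.png")
def crop(im,x,y,w,h,k):return cv2.resize(im[y:y+h,x:x+w],(w*k,h*k),interpolation=cv2.INTER_CUBIC)
a=crop(T,225,170,100,70,4);b=crop(T,365,180,100,70,4);c=crop(S,315,200,66,100,3)
c=crop(S,300,200,100,100,4)[:300];d=crop(S,265,140,100,70,4);
cv2.imwrite("pics/crop0.png",np.vstack([np.hstack([a,b]),np.hstack([crop(S,310,205,80,90,3)[:270],crop(S,270,145,80,90,3)[:270],np.zeros((270,320,3),np.uint8)])]))
T=T[:,:,::-1].copy();S=S[:,:,::-1].copy()
bx=(365,180,440,225)
print("red T",blobs(T,(0,200,120),(5,255,255),(225,170,320,240))[0],"S",blobs(S,(0,200,120),(5,255,255),(310,200,390,300))[0])
print("or T",blobs(T,(6,190,150),(16,255,255),(395,185,440,210))[0],"S",blobs(S,(6,190,150),(16,255,255),(270,150,298,180))[0])
bl,m=blobs(T,(18,70,150),(35,200,255),bx,20);print(bl,cv2.minAreaRect(cv2.findNonZero(m)))
E
```

```text
red T [([268.9, 200.5], 24)] S []
or T [([434.8, 191.1], 11), ([413.3, 190.5], 6), ([417.6, 191.4], 5), ([421.4, 191.0], 5), ([427.2, 191.3], 6), ([412.3, 197.6], 47), ([424.4, 194.0], 5), ([396.5, 195.2], 4), ([432.9, 198.9], 7), ([423.4, 202.8], 8), ([411.2, 207.0], 5), ([403.5, 208.5], 4)] S []
[([391.7, 205.0], 332)] ((28.613208770751953, 24.39622688293457), (9.615239143371582, 40.521366119384766), 74.05460357666016)
```

View pics/crop0.png

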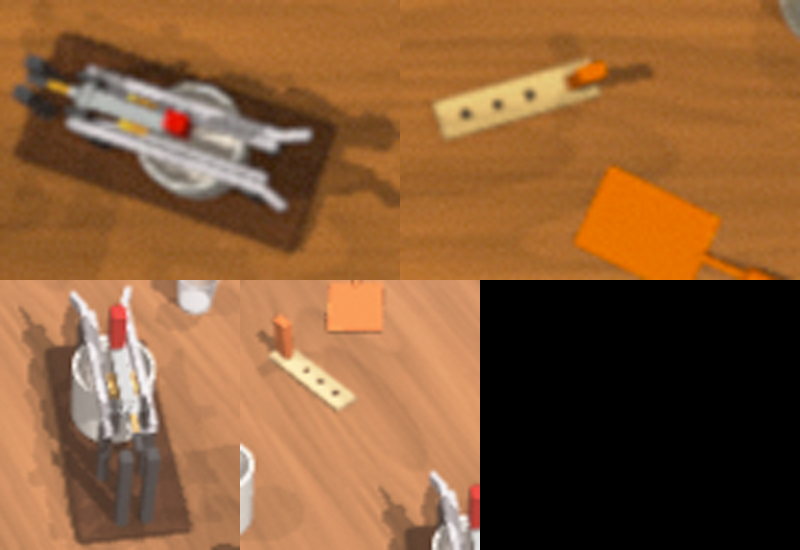

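Tab is at top px (269,200) and the base corners are about (241,179), (229,209), (299,232) and (309,201). The flared mouth is on the right. Bar corners are about (373,205), (376,214), (415,203) and (412,195), nose left.

Run:
```python
from h import *
T=cv2.imread("pics/top0.png")[:,:,::-1].copy();S=cv2.imread("pics/scene0.png")[:,:,::-1].copy()
r=np.round
for z in(0,0.01,.02):
  c=[plane("top",u,v,z) for u,v in((241.2,178.7),(228.7,208.7),(299.2,232.5),(309.2,201.2))]
  a=c[0]-c[3];b=c[1]-c[2];w=c[0]-c[1]
  print("base",z,r(np.mean(c,0),4),"L",r([np.linalg.norm(a),np.linalg.norm(b),np.linalg.norm(w)],3),"yaw",r(np.degrees([np.arctan2(a[1],a[0]),np.arctan2(b[1],b[0])]),1))
# red tab
for n,im,bx in(("top",T,(225,170,320,240)),("scene",S,(330,200,365,235))):
  H=cv2.cvtColor(im,cv2.COLOR_RGB2HSV);m=((H[...,0]<5)|(H[...,0]>172))&(H[...,1]>160)&(H[...,2]>100)
  k=np.zeros_like(m);k[bx[1]:bx[3],bx[0]:bx[2]]=1;ys,xs=np.where(m&k);print(n,"red",len(xs),xs.mean(),ys.mean(),xs.min(),xs.max(),ys.min(),ys.max())
print("tab top z.157",r(plane("top",268.9,200.5,.157),4))
# bar
bl,m=blobs(T,(16,60,140),(36,220,255),(365,180,440,225),20);n,l,s,_=cv2.connectedComponentsWithStats(m)
k=1+np.argmax(s[1:,4]);p=cv2.findNonZero((l==k).astype(np.uint8));R=cv2.minAreaRect(p);bx=cv2.boxPoints(R)+[365,180];print("bar box",r(bx,1).tolist())
P=[plane("top",u,v,.006) for u,v in bx];print(r(P,4).tolist())
c=[plane("top",u,v,.006) for u,v in((373.5,205.5),(376.2,214.5),(415,203),(412.5,195))]
nose=(c[0]+c[1])/2;tail=(c[2]+c[3])/2;d=nose-tail;print("manual nose",r(nose,4),"tail",r(tail,4),np.linalg.norm(d),np.degrees(np.arctan2(d[1],d[0])),np.linalg.norm(c[0]-c[1]))
print("grip from nose", r(nose-d/np.linalg.norm(d)*.108,4))
print("fin top",r(plane("top",412.3,197.6,.045),4))
# two view fin top (scene crop px ~ (283,322)-> )
print("scene proj of grip",proj("scene",[*(nose-d/np.linalg.norm(d)*.108)[:2],.031]))
H=cv2.cvtColor(S,cv2.COLOR_RGB2HSV);m=(H[...,0]<14)&(H[...,1]>150)&(H[...,2]>150);ys,xs=np.where(m[155:172,278:290]);print("scene fin",xs.mean()+278,ys.mean()+155,len(xs))
```

```text
base 0 [0.5304 0.1182 0.    ] L [0.216 0.222 0.097] yaw [70.7 70.5]
base 0.01 [0.5291 0.117  0.01  ] L [0.214 0.22  0.097] yaw [70.7 70.5]
base 0.02 [0.5278 0.1158 0.02  ] L [0.213 0.219 0.096] yaw [70.7 70.5]
top red 31 268.80645161290323 200.48387096774192 266 272 197 203
scene red 62 348.8709677419355 219.88709677419354 347 351 213 226
tab top z.157 [0.5221 0.1012 0.157 ]
bar box [[372.0, 204.6], [411.1, 192.7], [414.6, 203.9], [375.5, 215.9]]
[[0.5266, -0.1871, 0.006], [0.5607, -0.3049, 0.006], [0.5266, -0.3135, 0.006], [0.4928, -0.1961, 0.006]]
manual nose [ 0.5103 -0.1948  0.006 ] tail [ 0.5414 -0.3118  0.006 ] 0.12101307133397551 104.90457177482597 0.027862096456302908
grip from nose [ 0.5381 -0.2992  0.006 ]
fin top [ 0.5401 -0.2991  0.045 ]
scene proj of grip [285.15101641 163.64039658]
scene fin 284.04347826086956 163.1159420289855 69
```

Emit:
step_arm(targets="1 0.77 -0.758 0.04 0 0 -1;1 0.77 -0.758 0.04 0 0 -1;1 0.77 -0.758 0.04 0 0 -1;1 0.77 -0.758 0.04 0 0 -1;1 0.77 -0.758 0.04 0 0 -1;1 0.77 -0.758 0.04 0 0 -1;1 0.77 -0.758 0.04 0 0 -1;1 0.77 -0.758 0.04 0 0 -1;1 0.77 -0.758 0.04 0 0 -1;1 0.77 -0.758 0.04 0 0 -1")

```text
clock: 0.93
eef_pos: [0.4347, 0.1868, 0.2466]
tool_rot: [0.507, 0.862, -0.0, -0.0]
ft_force: [1.3, 0.2, 0.5]
grip_width: 0.0851
grasp_force: 0.0
```

Emit:
step_arm(targets="1 0.174 -0.17 -0.03 0 0 -1;1 0.174 -0.17 -0.03 0 0 -1;1 0.174 -0.17 -0.03 0 0 -1;1 0.174 -0.17 -0.03 0 0 -1;1 0.174 -0.17 -0.03 0 0 -1;1 0.174 -0.17 -0.03 0 0 -1;1 0.174 -0.17 -0.03 0 0 -1;1 0.174 -0.17 -0.03 0 0 -1")

```text
clock: 1.6
eef_pos: [0.5206, 0.1034, 0.231]
tool_rot: [0.798, 0.602, -0.001, -0.0]
ft_force: [0.0, -0.7, 0.1]
grip_width: 0.0853
grasp_force: 0.0
```

Emit:
step_arm(targets="1 0 0 0 0 0 -0.078;1 0 0 0 0 0 -0.078;1 0 0 0 0 0 -0.078;1 0 0 0 0 0 -0.078")

```text
clock: 1.93
eef_pos: [0.5207, 0.1038, 0.2316]
tool_rot: [0.816, 0.578, -0.0, -0.0]
ft_force: [-0.2, 0.2, 0.2]
grip_width: 0.0858
grasp_force: 0.0
```

Run:
```python
from h import *
t=bot.camera("top");s=bot.camera("scene");o=bot.get_obs();print(np.round(o["eef_pos"],4),np.round(o["tool_rot"],4),o["joint_pos"])
k=lambda im,x,y,w,h:cv2.resize(im[y:y+h,x:x+w,::-1],(w*4,h*4),interpolation=cv2.INTER_CUBIC)
cv2.imwrite("pics/c1.png",np.hstack([k(t,220,150,100,100),k(s,305,170,100,100)]))
```

```text
[0.5208 0.1038 0.2317] [ 0.8159  0.5781 -0.     -0.    ] [ 1.96762320e-01  3.02241891e-01  8.89092316e-02  1.35756018e+00
 -1.38800384e-05  2.10545310e+00]
```

View pics/c1.png

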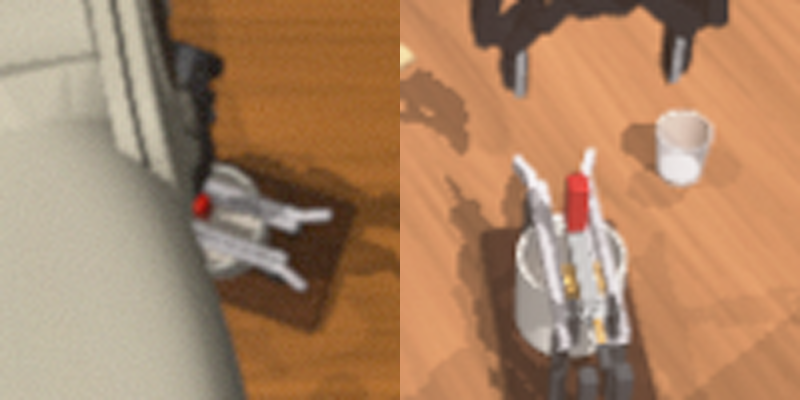

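Fingertips in the scene image are at about (335,194) and (374,190), with the tab centred at (349,220) below. I'll compare projections.

Run:
```python
from h import *
for p in([.5207,.1038,.2317],[.5207,.1038,.2447],[.5221,.1012,.136],[.5207,.1038,.136]):print(p,proj("scene",p))
for a in((268.8,200.5),):
  for z in (.157,.15):print(z,plane("top",*a,z),plane("scene",348.9,219.9,.136))
s=np.array([-.9432,.3322,0])
c=np.array([.5207,.1038,.2447]);print(proj("scene",c+s*.0425),proj("scene",c-s*.0425))
```

```text
[0.5207, 0.1038, 0.2317] [353.33719016 193.9074814 ]
[0.5207, 0.1038, 0.2447] [353.65062239 190.03567452]
[0.5221, 0.1012, 0.136] [350.23063136 219.8004176 ]
[0.5207, 0.1038, 0.136] [351.20209978 220.28210674]
0.157 [0.52208917 0.10145854 0.157     ] [0.52534408 0.09992583 0.136     ]
0.15 [0.52308639 0.10229538 0.15      ] [0.52534408 0.09992583 0.136     ]
[371.0093536  188.38440977] [336.14826437 191.70060191]
```

Emit:
step_arm(targets="1 0.006 -0.006 -0.08 0 0 0;1 0.006 -0.006 -0.16 0 0 0;1 0.006 -0.006 -0.229 0 0 0;0.2 0.006 -0.006 -0.229 0 0 0;-0.2 0.006 -0.006 -0.229 0 0 0;-0.5 0.006 -0.006 -0.229 0 0 0;-0.5 0.006 -0.006 -0.229 0 0 0;-0.5 0.006 -0.006 -0.229 0 0 0;-0.5 0.006 -0.006 -0.229 0 0 0")

```text
clock: 2.78
eef_pos: [0.5253, 0.1011, 0.1193]
tool_rot: [0.816, 0.578, 0.002, 0.001]
ft_force: [0.1, 0.6, 0.1]
grip_width: 0.0214
grasp_force: 0.0
```

Run:
```python
from h import *
s=bot.camera("scene");o=bot.get_obs();print(np.round(o["eef_pos"],4),o["grip_width"],o["ft_force"])
k=lambda im,x,y,w,h:cv2.resize(im[y:y+h,x:x+w,::-1],(w*6,h*6),interpolation=cv2.INTER_CUBIC)
cv2.imwrite("pics/c2.png",k(s,310,180,90,80))
```

```text
[0.525  0.101  0.1189] 0.021340428067555903 [ 0.42549909 -0.44780037 -0.23769119]
```

View pics/c2.png

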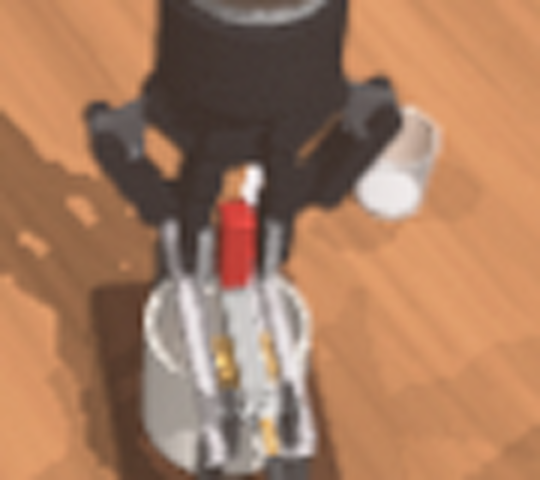

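The red tab (px 347–352, rows 214–228) sits between the fingers. I'll close.

Emit:
step_arm(targets="-0.65 0 0 0 0 0 0;-0.65 0 0 0 0 0 0;-0.8 0 0 0 0 0 0;-0.8 0 0 0 0 0 0;-0.8 0 0 0 0 0 0")

```text
clock: 3.25
eef_pos: [0.5248, 0.1006, 0.118]
tool_rot: [0.816, 0.577, 0.001, 0.001]
ft_force: [1.5, -2.4, 5.0]
grip_width: 0.0132
grasp_force: 58.6
```

Emit:
step_arm(targets="-0.8 0.001 0.003 0.009 0 0 0;-0.8 0.003 0.009 0.0206 0 0 0;-0.8 0.005 0.0145 0.03 0 0 0;-0.8 0.0072 0.0206 0.0394 0 0 0;-0.8 0.0072 0.0206 0.0394 0 0 0")

```text
clock: 3.67
eef_pos: [0.5276, 0.109, 0.135]
tool_rot: [0.817, 0.577, -0.002, 0.002]
ft_force: [7.2, -5.2, -8.6]
grip_width: 0.0132
grasp_force: 59.1
```

Emit:
step_arm(targets="-0.8 0.004 0.0065 0.0085 0 0 0;-0.8 0.007 0.0135 0.0166 0 0 0;-0.8 0.01 0.0218 0.024 0 0 0;-0.8 0.0128 0.03 0.031 0 0 0;-0.8 0.016 0.039 0.037 0 0 0;-0.8 0.0192 0.048 0.0426 0 0 0;-0.8 0.023 0.0578 0.047 0 0 0;-0.8 0.0262 0.0677 0.051 0 0 0;-0.8 0.0262 0.0677 0.051 0 0 0")

```text
clock: 4.42
eef_pos: [0.5395, 0.1417, 0.1609]
tool_rot: [0.817, 0.577, -0.004, 0.002]
ft_force: [2.2, -8.1, -0.1]
grip_width: 0.0134
grasp_force: 58.9
```

Emit:
step_arm(targets="-0.8 0.004 0.01 0.003 0 0 0;-0.8 0.008 0.0206 0.0054 0 0 0;-0.8 0.0118 0.031 0.0066 0 0 0;-0.8 0.0155 0.0416 0.0074 0 0 0;-0.8 0.019 0.052 0.007 0 0 0;-0.8 0.0229 0.0625 0.006 0 0 0;-0.8 0.0278 0.0766 0.0032 0 0 0;-0.8 0.0278 0.0766 0.0032 0 0 0;-0.8 0.0278 0.0766 0.0032 0 0 0")

```text
clock: 5.17
eef_pos: [0.5543, 0.182, 0.1638]
tool_rot: [0.816, 0.577, -0.001, 0.001]
ft_force: [0.7, -4.0, 2.6]
grip_width: 0.0132
grasp_force: 58.8
```

Emit:
step_arm(targets="-0.4 0 0 0 0 0 0;0 0 0 0 0 0 0;0.3 0 0 0 0 0 0;0.3 0 0 0 0 0 0;0.3 0 0 0.08 0 0 0;0.5 0 0 0.16 0 0 0;1 0 0 0.2 0 0 0;1 0 -0.06 0.2 0 0 0.1;1 0 -0.14 0.2 0 0 0.25;1 0 -0.22 0.2 0 0 0.4")

```text
clock: 6.0
eef_pos: [0.5545, 0.0749, 0.2646]
tool_rot: [0.714, 0.7, 0.001, 0.0]
ft_force: [0.2, -0.2, -0.4]
grip_width: 0.0855
grasp_force: 0.0
```

Run:
```python
from h import *
s=bot.camera("scene");o=bot.get_obs();print(np.round(o["eef_pos"],4),o["grip_width"],np.round(o["tool_rot"],4))
k=lambda im,x,y,w,h:cv2.resize(im[y:y+h,x:x+w,::-1],(w*5,h*5),interpolation=cv2.INTER_CUBIC)
cv2.imwrite("pics/c3.png",k(s,300,150,110,110))
```

```text
[0.5542 0.0671 0.2645] 0.08537862325270605 [ 0.7152  0.6989 -0.0016  0.0019]
```

View pics/c3.png

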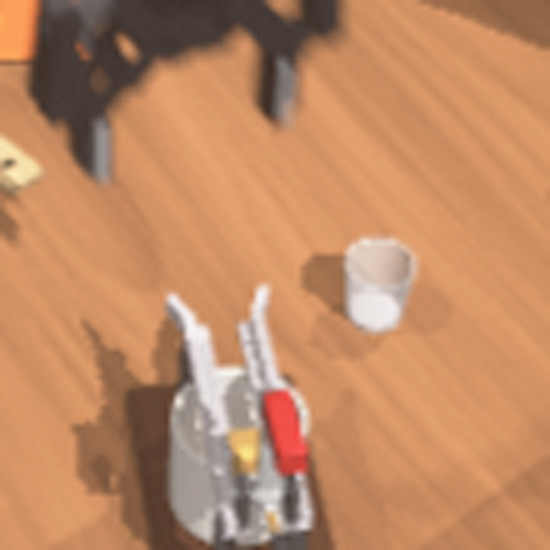

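The clip stands up: the red tab lies over to the hinge side, around scene px (357,235), and the brass stop is visible at (349,237). Next, the bar.

Emit:
step_arm(targets="1 -0.03 -0.735 0 0 0 0.37;1 -0.03 -0.735 0 0 0 0.37;1 -0.03 -0.735 -0.1 0 0 0.37;1 -0.03 -0.735 -0.15 0 0 0.37;1 -0.03 -0.735 -0.2 0 0 0.37;1 -0.03 -0.735 -0.23 0 0 0.37;1 -0.03 -0.735 -0.23 0 0 0.37;1 -0.03 -0.735 -0.23 0 0 0.37;1 -0.03 -0.735 -0.23 0 0 0.37;1 -0.03 -0.735 -0.23 0 0 0.37")

```text
clock: 6.88
eef_pos: [0.538, -0.2958, 0.1464]
tool_rot: [0.611, 0.792, -0.0, -0.001]
ft_force: [0.2, 0.2, 0.3]
grip_width: 0.0856
grasp_force: 0.0
```

Run:
```python
from h import *
t=bot.camera("top");s=bot.camera("scene");o=bot.get_obs();print(np.round(o["eef_pos"],4),o["grip_width"],np.round(o["tool_rot"],4))
k=lambda im,x,y,w,h:cv2.resize(im[y:y+h,x:x+w,::-1],(w*5,h*5),interpolation=cv2.INTER_CUBIC)
cv2.imwrite("pics/c4.png",np.hstack([k(s,255,115,75,80),k(t,365,170,75,80)]))
e=o["eef_pos"];print(proj("scene",e),proj("scene",[e[0],e[1],.056]),proj("scene",[.5395,-.299,.056]))
```

```text
[ 0.5374 -0.2954  0.1458] 0.08529329596131699 [ 6.114e-01  7.913e-01 -4.000e-04 -2.300e-03]
[283.51701693 136.48933266] [285.30644159 158.47403652] [284.31243714 158.04533989]
```

View pics/c4.png

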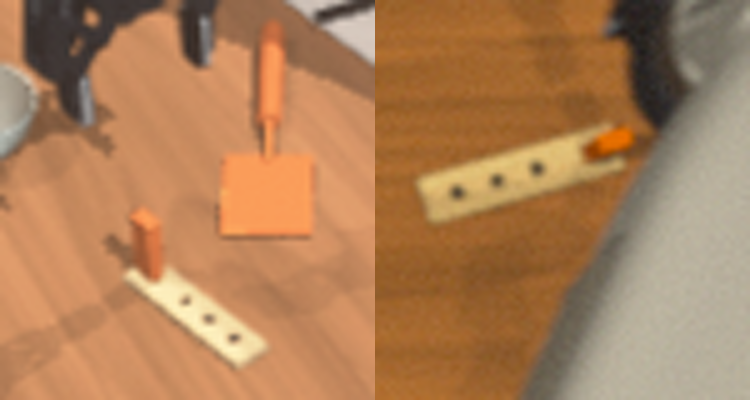

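Fin top is at scene px (284,158), which matches the prediction. Descending and pinching.

Emit:
step_arm(targets="1 0.004 -0.007 -0.08 0 0 0;1 0.004 -0.007 -0.16 0 0 0;0.5 0.004 -0.007 -0.23 0 0 0;0 0.004 -0.007 -0.26 0 0 0;-0.4 0.004 -0.007 -0.26 0 0 0;-0.6 0.004 -0.007 -0.26 0 0 0;-0.8 0.004 -0.007 -0.26 0 0 0;-0.85 0.004 -0.007 -0.26 0 0 0;-0.85 0.004 -0.007 -0.26 0 0 0;-0.85 0.004 -0.007 -0.26 0 0 0")

```text
clock: 7.82
eef_pos: [0.5435, -0.297, 0.0219]
tool_rot: [0.609, 0.793, 0.001, 0.003]
ft_force: [0.4, 0.6, 6.8]
grip_width: 0.0113
grasp_force: 60.1
```

Emit:
step_arm(targets="-0.85 0 0 0 0 0 0;-0.85 0 0 0 0 0 0;-0.85 0 0 0 0 0 0")

```text
clock: 8.07
eef_pos: [0.5435, -0.297, 0.0218]
tool_rot: [0.609, 0.793, 0.001, 0.003]
ft_force: [-0.1, 1.1, 6.6]
grip_width: 0.0112
grasp_force: 60.1
```

Emit:
step_arm(targets="-0.85 0 0 0.06 0 0 0;-0.85 0 0 0.14 0 0 0;-0.85 0 0 0.22 0 0 0;-0.85 0 0 0.26 0 0 0;-0.85 0 0 0.26 0 0 0;-0.85 0 0 0.26 0 0 0")

```text
clock: 8.57
eef_pos: [0.5427, -0.297, 0.1516]
tool_rot: [0.609, 0.793, 0.0, 0.003]
ft_force: [0.0, 0.2, -1.0]
grip_width: 0.0115
grasp_force: 59.2
```

Run:
```python
from h import *
t=bot.camera("top");s=bot.camera("scene");o=bot.get_obs();print(np.round(o["eef_pos"],4),o["grip_width"],np.round(o["tool_rot"],4),o["ft_force"],o["ft_torque"])
k=lambda im,x,y,w,h:cv2.resize(im[y:y+h,x:x+w,::-1],(w*5,h*5),interpolation=cv2.INTER_CUBIC)
cv2.imwrite("pics/c5.png",np.hstack([k(s,255,95,75,80),k(t,365,170,75,80)]))
```

```text
[ 0.5407 -0.2958  0.1481] 0.011215273169668595 [ 6.091e-01  7.931e-01 -1.000e-04 -9.000e-04] [-0.87806665 -0.30156469 -0.65612566] [-0.02297089  0.02972627 -0.00140056]
```

View pics/c5.png

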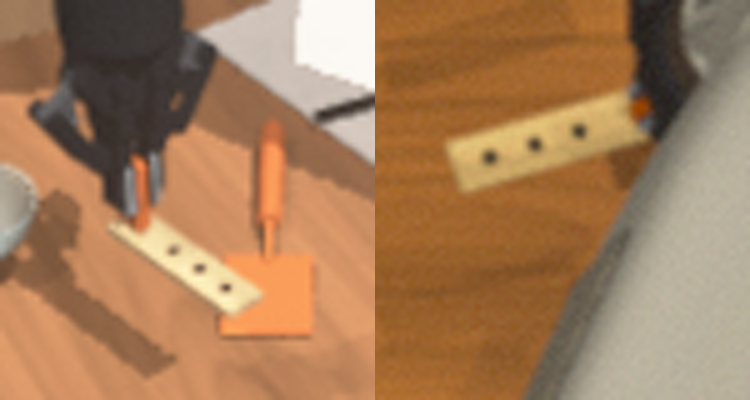

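Bar is held, with its nose at scene px (304.8,155.9) and top px (381.1,203.4). I'll check where it sits and how level it is.

Run:
```python
from h import *
print(tri((381.1,203.4),(304.8,155.9)))
h=lambda x,y:(365+(x-375)/5,170+y/5); g=lambda x,y:(255+x/5,95+y/5)
for a,b in(((490,157),(226,287)),((535,144),(200,267)),((580,131),(173,250))):print(tri(h(*a),g(*b)))
T=[plane("top",*h(*a),.132) for a in((490,157),(580,131))];d=T[0]-T[1];print(np.degrees(np.arctan2(d[1],d[0])))
print(bot.get_obs()["eef_pos"])
```

```text
(array([ 0.51233169, -0.1953686 ,  0.13033895]), np.float64(0.002480897671527091))
(array([ 0.51796037, -0.21426401,  0.13234196]), np.float64(0.000629044822638436))
(array([ 0.52446767, -0.23846524,  0.13334911]), np.float64(0.0006282443436121236))
(array([ 0.5315654 , -0.26331202,  0.13198482]), np.float64(7.152047450259945e-05))
105.25613962587481
[ 0.54073497 -0.29583256  0.14805144]
```

Emit:
step_arm(targets="-0.85 -0.02 0.05 0 0 0 -0.1;-0.85 -0.05 0.12 0 0 0 -0.22;-0.85 -0.08 0.19 0 0 0 -0.36;-0.85 -0.11 0.27 0 0 0 -0.5;-0.85 -0.14 0.35 0 0 0 -0.64;-0.85 -0.16 0.4 0 0 0 -0.74;-0.85 -0.164 0.421 0 0 0 -0.765;-0.85 -0.164 0.421 0 0 0 -0.765;-0.85 -0.164 0.421 0 0 0 -0.765;-0.85 -0.164 0.421 0 0 0 -0.765")

```text
clock: 9.5
eef_pos: [0.4594, -0.0862, 0.1482]
tool_rot: [0.816, 0.577, -0.001, -0.0]
ft_force: [-0.7, 0.2, -0.2]
grip_width: 0.0112
grasp_force: 59.2
```

Run:
```python
from h import *
t=bot.camera("top");s=bot.camera("scene");o=bot.get_obs();print(np.round(o["eef_pos"],4),o["grip_width"],np.round(o["tool_rot"],4),o["ft_force"])
k=lambda im,x,y,w,h:cv2.resize(im[y:y+h,x:x+w,::-1],(w*6,h*6),interpolation=cv2.INTER_CUBIC)
cv2.imwrite("pics/c6.png",np.hstack([k(s,305,165,65,95),k(t,235,165,65,95)]))
```

```text
[ 0.4596 -0.0867  0.1484] 0.010995391277476937 [ 8.168e-01  5.769e-01 -4.000e-04 -2.000e-04] [-0.24462122  0.06862879 -0.3832651 ]
```

View pics/c6.png

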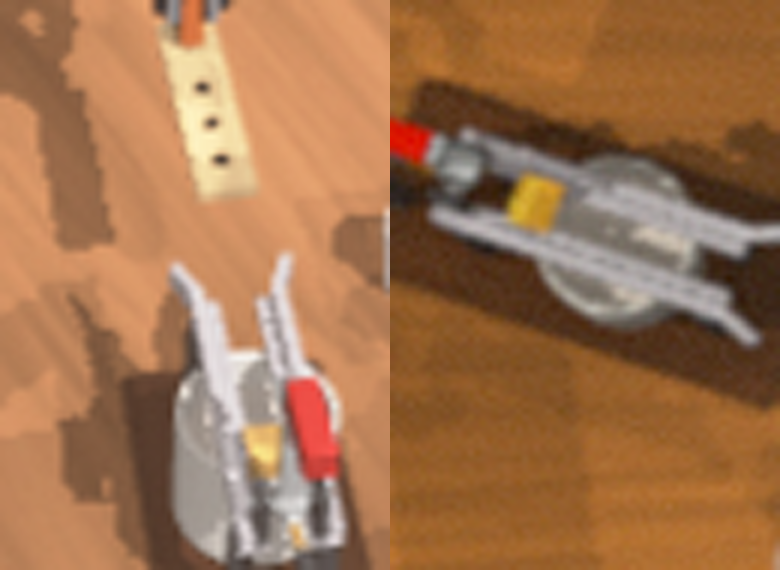

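Clip is up. In the top view the channel midline runs from about px (245.2,194) to (292.5,210.2), and the brass lip's front edge is near (263,199). The nose in scene is at (343.3,197.2), with the flare tips at (334,209) and (353,208).

Run:
```python
from h import *
O=np.array([.5245,.0988]);a=np.radians(70.4);X=np.array([np.cos(a),np.sin(a)]);Y=np.array([-X[1],X[0]])
f=lambda p:np.round([(p[:2]-O)@X*1e3,(p[:2]-O)@Y*1e3],1)
A,B=plane("top",245.2,194,.099),plane("top",292.5,210.2,.099);d=A-B;print("mid",f(A),f(B),np.degrees(np.arctan2(d[1],d[0])))
print("lip front",f(plane("top",263,199.2,.104)),"lip back/centre",f(plane("top",259.5,198.8,.104)))
print("flares",f(plane("scene",334.2,209.2,.099)),f(plane("scene",353,207.8,.099)))
print("flares top",f(plane("top",235+(780-390)/6,165+228/6,.099)),f(plane("top",235+(757-390)/6,165+342/6,.099)))
print("nose",f(plane("scene",343.3,197.2,.132)),"tcp",f(bot.get_obs()["eef_pos"]))
```

```text
mid [78.8  1.6] [-59.7   2.1] 70.15801335422921
lip front [26.5 -0.1] lip back/centre [36.   1.9]
flares [-75.8 -26.1] [-74.2  26.8]
flares top [-72.7 -23.3] [-79.9  29.5]
nose [-86.7   0.2] tcp [-196.5   -1.1]
```

Emit:
step_arm(targets="-0.85 -0.0022 0.0008 -0.03 0 0 0;-0.85 -0.0022 0.0008 -0.064 0 0 0;-0.85 -0.0022 0.0008 -0.064 0 0 0;-0.85 0.0045 0.0196 -0.064 0 0 0;-0.85 0.0112 0.0385 -0.064 0 0 0;-0.85 0.0179 0.0573 -0.064 0 0 0;-0.85 0.0246 0.0762 -0.064 0 0 0;-0.85 0.0314 0.095 -0.064 0 0 0;-0.85 0.0314 0.095 -0.064 0 0 0;-0.85 0.0314 0.095 -0.064 0 0 0")

```text
clock: 10.43
eef_pos: [0.4756, -0.0374, 0.1173]
tool_rot: [0.816, 0.578, 0.0, 0.0]
ft_force: [-0.1, -0.5, -1.8]
grip_width: 0.011
grasp_force: 59.2
```

Emit:
step_arm(targets="-0.85 0.0067 0.0188 0 0 0 0;-0.85 0.0134 0.0377 0 0 0 0;-0.85 0.02 0.0565 0 0 0 0;-0.85 0.0268 0.0754 0 0 0 0;-0.85 0.0335 0.0942 0 0 0 0;-0.85 0.0335 0.0942 -0.002 0 0 0;-0.85 0.0335 0.0942 -0.004 0 0 0;-0.85 0.0335 0.0942 -0.004 0 0 0;-0.85 0.0335 0.0942 -0.004 0 0 0")

```text
clock: 11.18
eef_pos: [0.4916, 0.0086, 0.1148]
tool_rot: [0.817, 0.577, -0.0, -0.0]
ft_force: [0.4, 0.5, 0.1]
grip_width: 0.0109
grasp_force: 59.2
```

Emit:
step_arm(targets="-0.85 0 0 -0.0016 0 0 0;-0.85 0 0 -0.0016 0 0 0;-0.85 0 0 -0.0016 0 0 0;-0.85 0 0 -0.0016 0 0 0")

```text
clock: 11.52
eef_pos: [0.4919, 0.0086, 0.1142]
tool_rot: [0.817, 0.577, -0.0, 0.0]
ft_force: [0.1, -0.4, -0.1]
grip_width: 0.0114
grasp_force: 59.2
```

Emit:
step_arm(targets="-0.85 0 0 -0.0014 0 0 0;-0.85 0 0 -0.0014 0 0 0;-0.85 0 0 -0.0014 0 0 0;-0.85 0 0 -0.0014 0 0 0")

```text
clock: 11.85
eef_pos: [0.4921, 0.0087, 0.1137]
tool_rot: [0.817, 0.577, 0.0, 0.0]
ft_force: [-0.1, 0.0, 0.6]
grip_width: 0.0115
grasp_force: 59.5
```

Emit:
step_arm(targets="-0.85 0 0 -0.0014 0 0 0;-0.85 0 0 -0.0014 0 0 0;-0.85 0 0 -0.0014 0 0 0;-0.85 0 0 -0.0014 0 0 0")

```text
clock: 12.18
eef_pos: [0.4921, 0.0086, 0.1136]
tool_rot: [0.817, 0.577, 0.0, 0.0]
ft_force: [-1.5, -0.9, 5.6]
grip_width: 0.0113
grasp_force: 60.1
```

Emit:
step_arm(targets="-0.85 0 0 0.001 0 0 0;-0.85 0.0027 0.0075 0.001 0 0 0;-0.85 0.0054 0.015 0.001 0 0 0;-0.85 0.008 0.0226 0.001 0 0 0;-0.85 0.0107 0.0301 0.001 0 0 0;-0.85 0.0107 0.0301 0.001 0 0 0;-0.85 0.0107 0.0301 0.001 0 0 0")

```text
clock: 12.77
eef_pos: [0.498, 0.0245, 0.1136]
tool_rot: [0.816, 0.578, 0.001, 0.0]
ft_force: [0.0, -0.3, 5.2]
grip_width: 0.0114
grasp_force: 59.9
```

Emit:
step_arm(targets="-0.85 0 0 0.001 0 0 0;-0.85 0.0013 0.0038 0.001 0 0 0;-0.85 0.0027 0.0075 0.001 0 0 0;-0.85 0.0027 0.0075 0.001 0 0 0;-0.85 0.0027 0.0075 0.001 0 0 0")

```text
clock: 13.18
eef_pos: [0.4986, 0.0279, 0.1137]
tool_rot: [0.816, 0.577, 0.0, -0.0]
ft_force: [-0.2, -1.4, 2.7]
grip_width: 0.0112
grasp_force: 59.8
```

Emit:
step_arm(targets="-0.85 0.0005 0.0015 0.0003 0 0 0;-0.85 0.0005 0.0015 0.0003 0 0 0;-0.85 0.0005 0.0015 0.0003 0 0 0")

```text
clock: 13.43
eef_pos: [0.4987, 0.0286, 0.1137]
tool_rot: [0.816, 0.577, -0.0, -0.0]
ft_force: [0.3, -0.8, 0.6]
grip_width: 0.0112
grasp_force: 59.5
```

Emit:
step_arm(targets="-0.85 0.0005 0.0015 0 0 0 0;-0.85 0.0005 0.0015 0 0 0 0;-0.85 0.0005 0.0015 0 0 0 0")

```text
clock: 13.68
eef_pos: [0.499, 0.0293, 0.1138]
tool_rot: [0.816, 0.577, -0.0, -0.0]
ft_force: [0.9, -0.4, 0.7]
grip_width: 0.011
grasp_force: 59.4
```

Emit:
step_arm(targets="-0.85 0.0005 0.0015 0 0 0 0;-0.85 0.0005 0.0015 0 0 0 0;-0.85 0.0005 0.0015 0 0 0 0")

```text
clock: 13.93
eef_pos: [0.4993, 0.0301, 0.1138]
tool_rot: [0.816, 0.577, -0.0, -0.0]
ft_force: [0.1, 0.2, -0.6]
grip_width: 0.0114
grasp_force: 59.3
```

Emit:
step_arm(targets="-0.85 0.0005 0.0015 0 0 0 0;-0.85 0.0005 0.0015 0 0 0 0;-0.85 0.0005 0.0015 0 0 0 0")

```text
clock: 14.18
eef_pos: [0.4996, 0.0308, 0.1139]
tool_rot: [0.816, 0.577, 0.0, -0.0]
ft_force: [0.6, -0.6, 0.3]
grip_width: 0.0116
grasp_force: 59.3
```

Emit:
step_arm(targets="-0.85 0.0005 0.0015 0 0 0 0;-0.85 0.0005 0.0015 0 0 0 0;-0.85 0.0005 0.0015 0 0 0 0")

```text
clock: 14.43
eef_pos: [0.4998, 0.0315, 0.1139]
tool_rot: [0.816, 0.577, -0.0, -0.0]
ft_force: [-0.5, 0.4, -0.0]
grip_width: 0.0113
grasp_force: 59.2
```

Emit:
step_arm(targets="-0.85 0.0005 0.0015 0 0 0 0;-0.85 0.0005 0.0015 0 0 0 0;-0.85 0.0005 0.0015 0 0 0 0")

```text
clock: 14.68
eef_pos: [0.5001, 0.0322, 0.114]
tool_rot: [0.816, 0.577, -0.0, -0.0]
ft_force: [0.4, -0.9, 0.2]
grip_width: 0.0108
grasp_force: 59.2
```

Emit:
step_arm(targets="-0.85 0.0005 0.0015 0 0 0 0;-0.85 0.0005 0.0015 0 0 0 0;-0.85 0.0005 0.0015 0 0 0 0")

```text
clock: 14.93
eef_pos: [0.5004, 0.0329, 0.114]
tool_rot: [0.816, 0.577, -0.0, 0.0]
ft_force: [0.5, -0.3, -0.8]
grip_width: 0.0113
grasp_force: 59.2
```

Emit:
step_arm(targets="-0.85 0.0005 0.0015 0 0 0 0;-0.85 0.0005 0.0015 0 0 0 0;-0.85 0.0005 0.0015 0 0 0 0")

```text
clock: 15.18
eef_pos: [0.5007, 0.0337, 0.114]
tool_rot: [0.816, 0.577, -0.0, 0.0]
ft_force: [0.2, 1.3, -0.1]
grip_width: 0.0112
grasp_force: 59.2
```

Emit:
step_arm(targets="-0.85 0.0005 0.0015 0 0 0 0;-0.85 0.0005 0.0015 0 0 0 0;-0.85 0.0005 0.0015 0 0 0 0")

```text
clock: 15.43
eef_pos: [0.5009, 0.0344, 0.114]
tool_rot: [0.816, 0.577, -0.0, -0.0]
ft_force: [0.0, -0.5, -0.0]
grip_width: 0.0111
grasp_force: 59.2
```

Emit:
step_arm(targets="-0.85 0.0005 0.0015 0 0 0 0;-0.85 0.0005 0.0015 0 0 0 0;-0.85 0.0005 0.0015 0 0 0 0")

```text
clock: 15.68
eef_pos: [0.5012, 0.0352, 0.114]
tool_rot: [0.816, 0.577, 0.0, -0.0]
ft_force: [-0.0, 0.6, 0.3]
grip_width: 0.0115
grasp_force: 59.2
```

Emit:
step_arm(targets="-0.85 0.0005 0.0015 0 0 0 0;-0.85 0.0005 0.0015 0 0 0 0;-0.85 0.0005 0.0015 0 0 0 0")

```text
clock: 15.93
eef_pos: [0.5013, 0.0356, 0.114]
tool_rot: [0.817, 0.577, -0.0, 0.0]
ft_force: [0.2, -1.1, -1.1]
grip_width: 0.0115
grasp_force: 59.2
```

Emit:
step_arm(targets="-0.85 0.0005 0.0015 0 0 0 0;-0.85 0.0005 0.0015 0 0 0 0;-0.85 0.0005 0.0015 0 0 0 0")

```text
clock: 16.18
eef_pos: [0.5012, 0.0358, 0.114]
tool_rot: [0.817, 0.577, -0.001, 0.001]
ft_force: [-1.9, -5.4, 1.3]
grip_width: 0.011
grasp_force: 59.4
```

Emit:
step_arm(targets="-0.85 -0.0002 -0.0005 -0.0005 0 0 0;-0.85 -0.0002 -0.0005 -0.001 0 0 0;-0.85 -0.0002 -0.0005 -0.001 0 0 0;-0.85 -0.0002 -0.0005 -0.001 0 0 0")

```text
clock: 16.52
eef_pos: [0.5013, 0.0358, 0.1138]
tool_rot: [0.817, 0.577, -0.0, 0.0]
ft_force: [-2.3, -4.2, 4.3]
grip_width: 0.0114
grasp_force: 59.7
```

Home, with about 4.7 N on the stop and pressed flat. Release gently.

Emit:
step_arm(targets="-0.7 0 0 0 0 0 0;-0.6 0 0 0 0 0 0;-0.5 0 0 0 0 0 0;-0.4 0 0 0 0 0 0;-0.4 0 0 0 0 0 0;-0.4 0 0 0 0 0 0")

```text
clock: 17.02
eef_pos: [0.5016, 0.0366, 0.1134]
tool_rot: [0.816, 0.577, 0.0, -0.0]
ft_force: [-0.5, 0.4, 0.4]
grip_width: 0.0255
grasp_force: 0.0
```

Run:
```python
from h import *
s=bot.camera("scene");o=bot.get_obs();print(np.round(o["eef_pos"],4),o["grip_width"],o["ft_force"])
k=lambda im,x,y,w,h:cv2.resize(im[y:y+h,x:x+w,::-1],(w*6,h*6),interpolation=cv2.INTER_CUBIC)
cv2.imwrite("pics/c7.png",k(s,300,165,90,95))
```

```text
[0.5016 0.0366 0.1134] 0.02560858041476505 [ 0.17454915  0.45691376 -0.84531702]
```

View pics/c7.png

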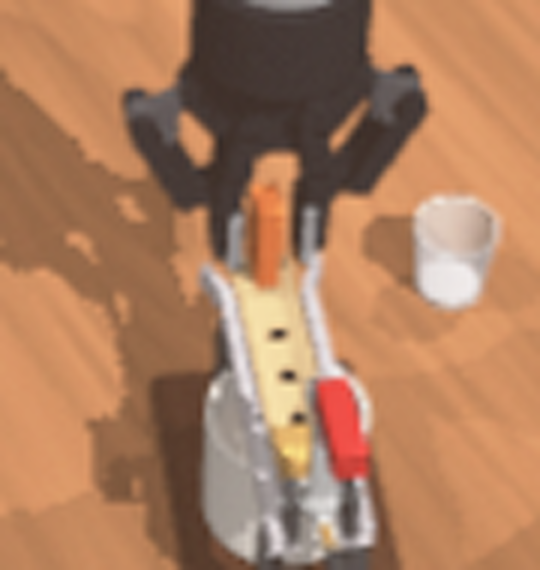

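Bar sits in the channel with its nose under the brass lip (scene px ~(349,240)), and the fingers are clear of the fin. Now up and over to the tab.

Emit:
step_arm(targets="-0.4 0 0 0.03 0 0 0;-0.4 0 0 0.1 0 0 0;-0.4 0 0 0.18 0 0 0;0 0 0 0.26 0 0 0;0.3 0.025 0.07 0.3 0 0 0;0.3 0.055 0.15 0.3 0 0 0;0.3 0.08 0.22 0.3 0 0 0;0.3 0.108 0.297 0.3 0 0 0;0.3 0.108 0.297 0.3 0 0 0;0.3 0.108 0.297 0.28 0 0 0")

```text
clock: 17.9
eef_pos: [0.5567, 0.1874, 0.254]
tool_rot: [0.815, 0.579, 0.001, 0.0]
ft_force: [0.2, 0.2, 0.4]
grip_width: 0.0552
grasp_force: 0.0
```

Run:
```python
from h import *
s=bot.camera("scene");o=bot.get_obs();print(np.round(o["eef_pos"],4),o["grip_width"],np.round(o["tool_rot"],4))
H=cv2.cvtColor(s,cv2.COLOR_RGB2HSV);m=((H[...,0]<5)|(H[...,0]>172))&(H[...,1]>150)&(H[...,2]>100);ys,xs=np.where(m[200:260,330:390]);print(xs.mean()+330,ys.mean()+200,len(xs))
```

```text
[0.555  0.1855 0.2508] 0.05552648516199928 [ 8.159e-01  5.781e-01 -1.400e-03 -2.000e-04]
356.5777777777778 236.02222222222224 90
```

Emit:
step_arm(targets="0.3 0 0 -0.06 0 0 0;0.3 0 0 -0.12 0 0 0;0.3 0 0 -0.178 0 0 0;0 0 0 -0.178 0 0 0;-0.3 0 0 -0.178 0 0 0;-0.5 0 0 -0.178 0 0 0;-0.65 0 0 -0.178 0 0 0;-0.8 0 0 -0.178 0 0 0;-0.8 0 0 -0.178 0 0 0;-0.8 0 0 -0.178 0 0 0")

```text
clock: 18.78
eef_pos: [0.5556, 0.185, 0.1669]
tool_rot: [0.817, 0.577, 0.001, 0.0]
ft_force: [-4.4, -0.4, 6.7]
grip_width: 0.0128
grasp_force: 60.2
```

Emit:
step_arm(targets="-0.8 -0.004 -0.011 0.0025 0 0 0;-0.8 -0.0079 -0.022 0.0044 0 0 0;-0.8 -0.0115 -0.0322 0.005 0 0 0;-0.8 -0.0151 -0.0424 0.005 0 0 0;-0.8 -0.0187 -0.0525 0.0042 0 0 0;-0.8 -0.0223 -0.0627 0.0028 0 0 0;-0.8 -0.0258 -0.0725 0.0004 0 0 0;-0.8 -0.0293 -0.0823 -0.0024 0 0 0;-0.8 -0.0293 -0.0823 -0.0024 0 0 0;-0.8 -0.0293 -0.0823 -0.0024 0 0 0")

```text
clock: 19.62
eef_pos: [0.5421, 0.1477, 0.1662]
tool_rot: [0.816, 0.578, 0.005, -0.002]
ft_force: [-2.7, 8.5, 4.7]
grip_width: 0.0128
grasp_force: 59.0
```

Emit:
step_arm(targets="-0.8 -0.0034 -0.0095 -0.0038 0 0 0;-0.8 -0.0068 -0.019 -0.008 0 0 0;-0.8 -0.0099 -0.0278 -0.0133 0 0 0;-0.8 -0.013 -0.0365 -0.0189 0 0 0;-0.8 -0.0159 -0.0447 -0.0255 0 0 0;-0.8 -0.0188 -0.0528 -0.0322 0 0 0;-0.8 -0.0213 -0.06 -0.04 0 0 0;-0.8 -0.0238 -0.0669 -0.0478 0 0 0;-0.8 -0.0238 -0.0669 -0.0478 0 0 0;-0.8 -0.0238 -0.0669 -0.0478 0 0 0")

```text
clock: 20.45
eef_pos: [0.529, 0.1117, 0.142]
tool_rot: [0.816, 0.578, 0.002, -0.001]
ft_force: [-7.3, 1.8, 8.0]
grip_width: 0.0129
grasp_force: 67.5
```

Emit:
step_arm(targets="-0.8 -0.0021 -0.006 -0.0087 0 0 0;-0.8 -0.0042 -0.0119 -0.0174 0 0 0;-0.8 -0.0056 -0.0157 -0.0245 0 0 0;-0.8 -0.0069 -0.0194 -0.0316 0 0 0;-0.8 -0.0077 -0.0215 -0.0366 0 0 0;-0.8 -0.0077 -0.0215 -0.0366 0 0 0;-0.8 -0.0077 -0.0215 -0.0366 0 0 0")

```text
clock: 21.03
eef_pos: [0.5249, 0.1003, 0.1232]
tool_rot: [0.816, 0.578, 0.001, -0.001]
ft_force: [-6.5, 1.1, 7.3]
grip_width: 0.0125
grasp_force: 74.5
```

Emit:
step_arm(targets="-0.8 -0.0004 -0.001 -0.0025 0 0 0;-0.8 -0.0007 -0.002 -0.005 0 0 0;-0.8 -0.0007 -0.002 -0.005 0 0 0;-0.8 -0.0007 -0.002 -0.005 0 0 0")

```text
clock: 21.37
eef_pos: [0.5245, 0.0992, 0.1206]
tool_rot: [0.816, 0.578, 0.001, -0.001]
ft_force: [-6.0, -0.2, 7.2]
grip_width: 0.0129
grasp_force: 75.2
```

Emit:
step_arm(targets="-0.7 0 0 0 0 0 0;-0.6 0 0 0 0 0 0;-0.4 0 0 0 0 0 0;0 0 0 0 0 0 0;0 0 0 0 0 0 0;0 0 0 0.05 0 0 0;0 0 0 0.13 0 0 0;0 0 0 0.21 0 0 0;0 0 0 0.28 0 0 0")

```text
clock: 22.12
eef_pos: [0.5251, 0.0985, 0.2608]
tool_rot: [0.816, 0.577, 0.0, 0.0]
ft_force: [1.3, 0.2, -1.0]
grip_width: 0.0433
grasp_force: 0.0
```

Emit:
step_arm(targets="0 -0.05 -0.14 0.05 0 0 0;0 -0.1 -0.28 0.05 0 0 0;0 -0.12 -0.36 0.05 0 0 0;0 -0.12 -0.4 0.05 0 0 0;0 -0.12 -0.4 0.05 0 0 0;0 -0.12 -0.4 0.05 0 0 0")

```text
clock: 22.62
eef_pos: [0.4635, -0.1072, 0.2844]
tool_rot: [0.819, 0.574, -0.001, 0.002]
ft_force: [-0.5, 0.9, -0.6]
grip_width: 0.0432
grasp_force: 0.0
```

Run:
```python
from h import *
t=bot.camera("top");s=bot.camera("scene");o=bot.get_obs();print(np.round(o["eef_pos"],4),o["grip_width"],o["ft_force"])
k=lambda im,x,y,w,h:cv2.resize(im[y:y+h,x:x+w,::-1],(w*6,h*6),interpolation=cv2.INTER_CUBIC)
cv2.imwrite("pics/c8.png",np.hstack([k(s,305,165,65,95),k(t,235,160,65,95)]))
```

```text
[ 0.4646 -0.1033  0.2839] 0.04262925187662766 [0.20051271 0.39721881 0.39810943]
```

View pics/c8.png

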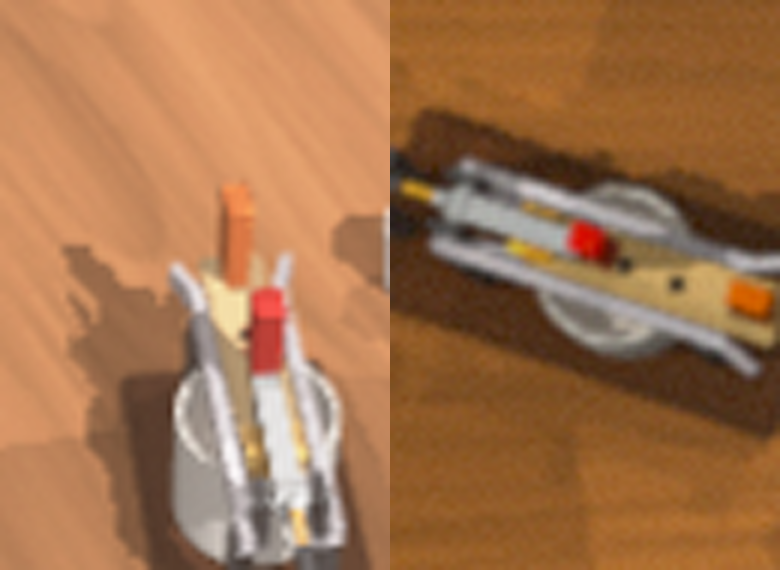

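The clip is down on the bar. The first hole is at scene px (346.2,220.5), the same as before lowering, so the bar has not moved. The gripper is clear, so I'm handing in.

```bash
python3 -c "
from workcell import bot
print(bot.job_done())"
```

```text
the job is handed in; nothing more can be done
None
```

I handed the job in at about 23 s with no verdict returned: the bar is against the stop as felt (about 6 N peak reading), the clip was lowered in the fingers and looks down on the bar, and the gripper is clear.

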